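# Level the vanity shelf with its push-and-turn foot knob

### The job

The small wooden riser shelf on the vanity is not level, and a spring lifts its knob end unless it is pressed. Lift the roll of tape up off the levelling-foot knob and lay it flat inside the gold tray, then grip the knob, press it all the way down so that its foot stands firm on the counter, and turn it until the bubble of the shelf's spirit level sits centred between the two black lines. Finish while still holding the knob pressed all the way down with the bubble centred (do not let go), and leave the jar, the toothbrush case and the comb where they are.

Things in the scene. Friction and masses are not known exactly. Their poses are not given: they have to be found in the camera images.
- tape_center (a point): Centre (half-way up) of a loose roll of paper tape: a ring, axis z upright, 58 mm outside diameter, 38 mm hole, 25 mm tall, about 50 g. It starts threaded over the levelling knob, resting on the knob's flange; raise it straight up by more than 32 mm (the bar's height) before moving it sideways.
- tray: Gold-tone aluminium tray, fixed on the counter. Origin at the centre of its underside, x along its 160 mm side, y along its 130 mm side; floor and walls 4 mm thick, rim 13 mm above the counter. Empty.
- knob_grip (a point): Grip point of the levelling knob, on its upright turning axis, z up. The knob is a round flange (54 mm across, 4 mm thick) with an upright grip bar on it, 30 mm long (point x), 10 mm thick (point y), 32 mm tall. The point is 22 mm above the flange's top, 10 mm below the bar's top. At the start x points along the shelf towards the vial. The knob turns, and goes 5 mm down when pressed.
- press (a joint): How far the knob end of the shelf is pressed down, as a tip angle: 0 (up) to 0.025 rad (all the way down, the foot firm on the counter; the knob is then 5 mm lower, 0.2 m from the tipping axis at the far feet). A spring pushes the knob up with about 3 N at the top and 7 N at the bottom; firm stop at the bottom. It springs up when let go.
- knob (a joint): Turn of the knob from its start (0), rad, CLOCKWISE from above positive, stops at -0.6 and 1.8. Clockwise raises the knob end of the shelf and moves the bubble towards the knob, 17 mm per rad; the knob keeps its height, and its turn when left (friction 0.05 N m). The shelf's knob end starts too low by an amount that differs each time: about 0.5 to 1.2 rad clockwise is needed.
- bubble (a joint): Position of the bubble along the vial, m: 0 centred, positive towards the knob, ends at +-0.022. It settles in about 1 s. While the knob is up, the spring tips the whole shelf and the bubble lies towards the knob, which tells nothing; only with the knob all the way down does it tell whether the foot is set right (it then starts on the far side).
- vial (a point): Top of the middle of the vial of the spirit level, an aluminium bar 140 x 30 x 18 mm fixed along the middle of the shelf. The vial is a yellow-green tube 76 mm long, its middle 115 mm from the knob's axis. The bubble is a pale pill 21 mm long, 12 mm wide; when centred it lies midway between two thin black rings about 32 mm apart.
- riser: The riser: a wooden shelf board 270 x 130 mm, top about 50 mm above the counter, fixed legs at its far end, levelling foot and knob at its near end. Origin on the counter under the knob's axis, x along the shelf (the board reaches from x = -35 to 235 mm), y across it. The knob's flange starts 72 to 76 mm above the counter.
- jar: Bystander: loose glass deodorant jar with a white flip-top lid, 51 mm across, 70 mm tall; origin under its centre.
- brush_case: Bystander: loose white plastic travel toothbrush case, 200 by 28 by 22 mm, long side along its x; origin under its centre.
- comb: Bystander: loose wooden comb lying flat, 170 by 36 by 7 mm, long side along its x; origin under its centre.
Things that resemble listed ones, but are neither listed nor needed, are in the scene too. Several things have the shape of the tray; the one meant has the colours described above.

How it is judged:
By the outcome, as a careful person would: the job done as asked, in the order asked, and still so for the second after the job is handed in, while the arm keeps its last pose, push and grip.
It also fails if it takes over 48 s, if anything falls off the work surface, if the arm or the gripper's body presses on something with over 40 N, if the wrist force passes 120 N, or if a joint passes its speed limit or range.

### The arm

A 6-joint arm with a two-finger parallel gripper is mounted at the origin on the work surface. World frame = base frame: x ahead of the robot, y to its left, z up, the work surface at z = 0. Lengths are in m, angles in rad, forces in N, time in s.
With the tool pointing down it reaches from about 0.25 to 0.8 m from the base axis. Payload 8.5 kg.
Tool frame: the origin (TCP) lies at the very end of the fingers, on their centre line; the grasp point (between the pads) lies 19 mm behind it; z points along the fingers, y is the direction in which the jaws open and shut (so a half turn about z gives the same grasp; the last joint's range is limited). The gripper opens to 85 mm and grips with 20 to 120 N. Pads are 22 mm wide; open, the fingers measure 114 mm over their backs; the gripper's body (76 mm by 85 mm) begins 54 mm behind the grasp point. The pads swing forward as they close: fully open they stand 13 mm farther back than shut.
Start: joints at [1.216, 0.238, -0.013, 1.319, 0, 1.571], TCP at [0.182, 0.492, 0.231] pointing down, gripper open.
Joint ranges: [-2.66, 2.66], [-1.03, 1.9], [-1.14, 1.46], [-1.82, 2.27], [-1.45, 1.34], [-3.14, 3.14]. Speed limits (rad/s): [2.22, 2.22, 2.79, 3.14, 3.14, 3.14].

### API

Orientations are given as [roll, pitch, yaw] about the fixed x, y, z axes, in that order (R = Rz(yaw) Ry(pitch) Rx(roll)).
In Python, from bench import get_obs, snapshot, job_done gives the robot as it stands.
- The arm moves only by the shell command python3 -m inch 'ROWS'. ROWS is text: rows parted by semicolons, each of 5 numbers parted by spaces: the shift along the tool's x, y, z each as a share of 50 mm, from -1 to 1, then the turn about the tool's z as a share of 180 degrees, from -1 to 1, then the closure, from 0 (fully open) to 1 (shut). In form: tx ty tz spin grip; .... A call has 1 to 5 rows; each row shifts and turns the pose as measured when the row begins, along the tool's axes as they then stand; what a row does not reach is not made up. A row lasts 1/12 s, in which the tool goes at most 41.7 mm and 7.16 degrees, less where a joint would pass 70% of its speed; a pose out of reach is approached as far as the arm can. A call with a number of a shift or a turn outside -1 to 1 is refused whole. A call with a gripper value outside its range is refused whole. The fingers move at their own pace and stop on an object; the grip force is fixed at half the most. Time passes only in rows, so rows that do not move let the fingers close. It gives the time, the measured TCP pose, the force and the opening at its end, in the units of the state.
- get_obs(): the state, without advancing time (a new reading comes with each control period).
- snapshot(name): name is "scene" or "top" or "wrist"; returns a dict with "image" (400x640x3 uint8, blue, green, red), "intrinsics" (3x3 intrinsics, pixels), "k1" (the pictures are not rectified: a ray, as slopes to the right and down, at radius r is drawn at 1 + k1 r^2 times it, then the intrinsics apply), "extrinsics" (4x4, takes a point from world to camera coordinates). Camera axes: x right, y down, z forward; pixel columns grow to the right and rows downward; lengths in m; the calibration is good to about 2 mm. A picture is of the moment at which its call begins. There is no depth.
- job_done(): hands the job in, once; it reports no verdict.
The state is a dict: "time": time; "joint_positions": joint angles; "qd": joint speeds; "effort": joint torques, N m; "ee_pos": TCP position; "ee_rot": TCP orientation; "force": force on the tool from outside, world axes, zero at the start; "ft_torque": the same for the moment, N m; "finger_gap": finger opening in m.
Only numpy, scipy, OpenCV 4.12 (cv2) and the standard library are available. Lean on these libraries where they do the work, as an engineer would, in place of code of your own. Each camera call takes 0.05 s, during which the arm holds its last target.

## Working session

There is one attempt and no reset: what is moved stays moved. The work goes in short steps, Python scripts to look and compute and a shell command to move; the robot and the scene stay as the last step left them, time stands still between calls to the robot, and variables do not carry over. Pictures are saved under pics/ and viewed, and the job is handed in when it is done.

```bash
ls; mkdir -p pics
cat > h.py <<'E'
import numpy as np,cv2
from bench import get_obs,snapshot,job_done
def snap(n,f):
    s=snapshot(n); cv2.imwrite(f'pics/{f}.png',s['image']); np.savez(f'pics/{f}.npz',**{k:np.array(v) for k,v in s.items()}); return s
def ray(s,u,v):
    K=np.array(s['intrinsics']);k=float(s['k1'])
    p=np.array([(u-K[0,2])/K[0,0],(v-K[1,2])/K[1,1]]);q=p.copy()
    for _ in range(50): q=p/(1+k*(q@q))
    E=np.array(s['extrinsics']);R=E[:3,:3];t=E[:3,3]
    return -R.T@t, R.T@np.array([q[0],q[1],1])
def atz(s,u,v,z):
    o,d=ray(s,u,v); return o+d*(z-o[2])/d[2]
def proj(s,P):
    K=np.array(s['intrinsics']);k=float(s['k1']);E=np.array(s['extrinsics'])
    c=E[:3,:3]@np.array(P)+E[:3,3];q=c[:2]/c[2];q=q*(1+k*(q@q));return K[0,0]*q[0]+K[0,2],K[1,1]*q[1]+K[1,2]
def load(f): return dict(np.load(f'pics/{f}.npz'))
E
python3 - <<'E'
from h import *
for n in ['scene','top','wrist']:
    s=snap(n,n+'0');print(n,s['k1'],s['intrinsics'],s['extrinsics'])
print(get_obs())
E
```

```text
pics
scene 0.022634264587498547 [[387.61953804   0.         315.88411484]
 [  0.         387.61953804 202.6376212 ]
 [  0.           0.           1.        ]] [[ 0.44674149  0.89452124 -0.01593091 -0.28502569]
 [ 0.45202154 -0.24104356 -0.8588216  -0.10298872]
 [-0.7720742   0.37647013 -0.51202702  1.34710546]
 [ 0.          0.          0.          1.        ]]
top -0.08635137262261781 [[474.48842914   0.         317.41186222]
 [  0.         474.48842914 198.02524996]
 [  0.           0.           1.        ]] [[ 0.00608514 -0.99983312 -0.01722495  0.0939412 ]
 [-0.98644441 -0.00317717 -0.16406502  0.51811762]
 [ 0.16398292  0.01798982 -0.98629913  1.11146076]
 [ 0.          0.          0.          1.        ]]
wrist -0.04506231468264016 [[313.21153019   0.         319.55059714]
 [  0.         313.21153019 200.80670709]
 [  0.           0.           1.        ]] [[ 3.47696564e-01  9.37606788e-01 -7.81100961e-04 -5.25934495e-01]
 [ 9.02452821e-01 -3.34434062e-01  2.71537778e-01 -3.41115662e-02]
 [ 2.54334437e-01 -9.51176592e-02 -9.62427465e-01  3.79859285e-01]
 [ 0.00000000e+00  0.00000000e+00  0.00000000e+00  1.00000000e+00]]
{'time': 0.15, 'joint_positions': array([ 1.21601792e+00,  2.38677742e-01, -1.40513555e-02,  1.31919989e+00,
       -2.33267521e-05,  1.57080910e+00]), 'qd': array([ 4.41762162e-04, -3.69388835e-04,  2.12927911e-03,  8.71861740e-04,
        9.36812796e-05,  3.40632157e-04]), 'effort': array([-4.94738342e-04, -5.39078915e+01,  3.46597695e+01,  1.44291390e-02,
       -3.43001386e-05,  6.63855786e-06]), 'ee_pos': array([0.18227352, 0.492008  , 0.23081067]), 'ee_rot': array([-3.14045999e+00,  2.33412072e-05,  2.78680150e+00]), 'force': array([-0.55658361, -0.25188218, -0.59277318]), 'ft_torque': array([ 0.0144998 , -0.02815129, -0.02076547]), 'finger_gap': 0.08537380731814835}
```

View pics/top0.png

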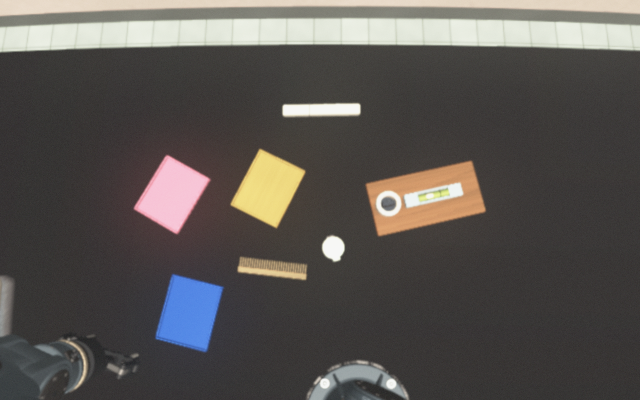

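View pics/scene0.png

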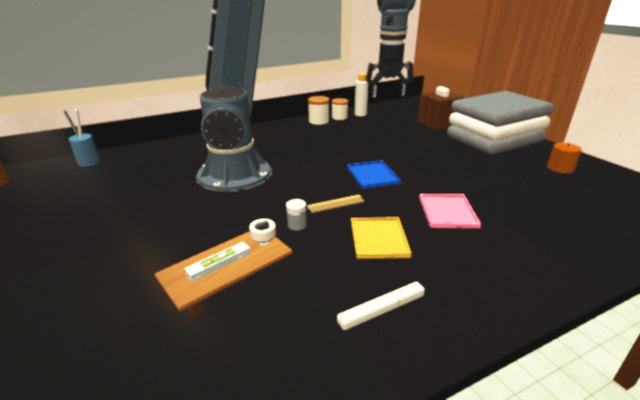

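View pics/wrist0.png

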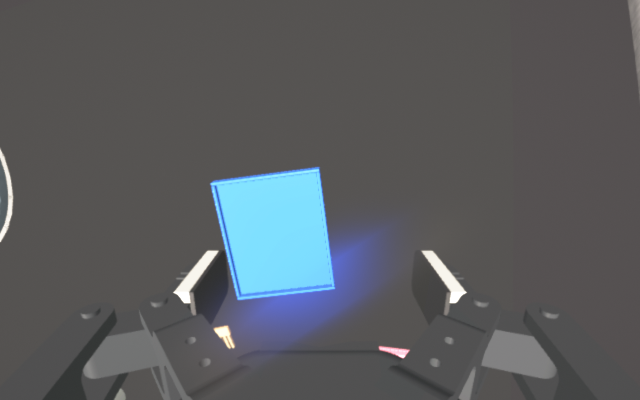

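Run:
```python
import cv2
from h import *
i=cv2.imread('pics/top0.png'); c=i[150:250,355:495]; cv2.imwrite('pics/ta.png',cv2.resize(c,None,fx=5.5,fy=5.5,interpolation=cv2.INTER_CUBIC))
i=cv2.imread('pics/scene0.png'); c=i[180:300,150:320]; cv2.imwrite('pics/sa.png',cv2.resize(c,None,fx=4.5,fy=4.5,interpolation=cv2.INTER_CUBIC))
s=load('top0')
P=[(388,203),(268,188),(434,196)]
for p,z in zip(P,[.1,.013,.075]): print(p,atz(s,*p,z))
for p in [(261,150),(305,170),(275,227),(231,207)]:print(p,atz(s,*p,.013))
for p in [(366,184),(472,161),(485,212),(379,235)]:print(p,atz(s,*p,.05))
print(atz(s,333,247,.07),atz(s,240,263,.007),atz(s,307,273,.007),atz(s,284,110,.02),atz(s,360,109,.02))
```

```text
(388, 203) [ 0.4971827  -0.06770463  0.1       ]
(268, 188) [0.54792873 0.22139054 0.013     ]
(434, 196) [ 0.51821397 -0.18069081  0.075     ]
(261, 150) [0.64661201 0.2417372  0.013     ]
(305, 170) [0.59444381 0.12871644 0.013     ]
(275, 227) [0.44955308 0.20170807 0.013     ]
(231, 207) [0.49925559 0.31345466 0.013     ]
(366, 184) [ 0.55155086 -0.02167012  0.05      ]
(472, 161) [ 0.61028272 -0.28400473  0.05      ]
(485, 212) [ 0.48362477 -0.30971872  0.05      ]
(379, 235) [ 0.42753851 -0.05146479  0.05      ]
[0.39728808 0.05870469 0.07      ] [0.36025278 0.28750488 0.007     ] [0.33713345 0.12144753 0.007     ] [0.75121274 0.18427741 0.02      ] [ 0.75394767 -0.01129769  0.02      ]
```

View pics/ta.png

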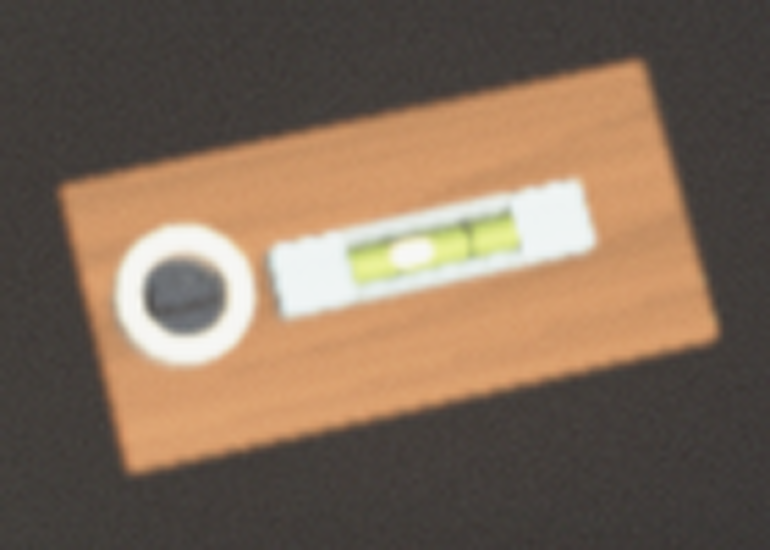

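View pics/sa.png

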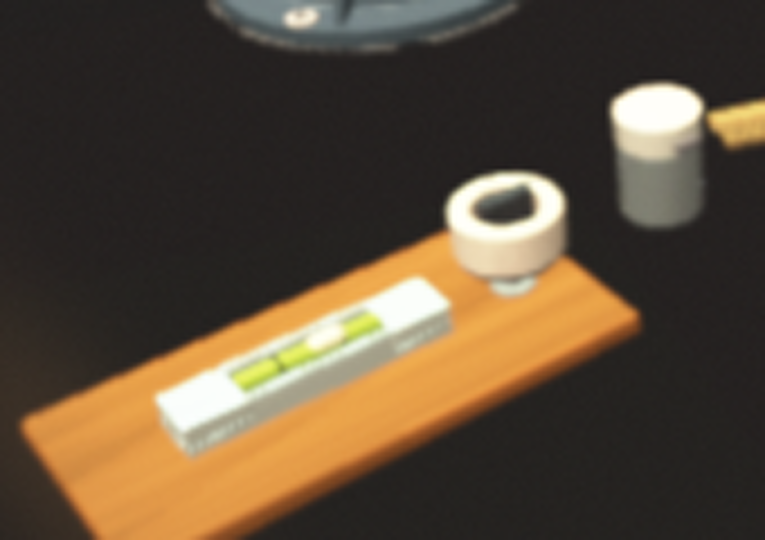

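```bash
cat >> h.py <<'E'
from scipy.spatial.transform import Rotation as Ro
def go(x,y,z,yawdeg=None):
    o=get_obs();R=Ro.from_euler('xyz',o['ee_rot']).as_matrix()
    d=R.T@(np.array([x,y,z])-o['ee_pos']);print('share total',np.round(d/.05,3),'yaw',np.round(np.degrees(o['ee_rot']),2))
    if yawdeg is not None:
        print('spin total',round(((np.degrees(o['ee_rot'][2])-yawdeg+180)%360-180)/180,4))
E
python3 -m inch '0 0 0 0.0397 0;0 0 0 0.0397 0;0 0 0 0.0397 0;0 0 0 0.0397 0;0 0 0 0.0397 0'
python3 -c "
from h import *
go(.4955,-.069,.2,102.6);print(get_obs()['joint_positions'])"
```

```text
time: 0.57
ee_pos: [0.182, 0.4912, 0.2294]
ee_rot: [-3.138, 0.002, 2.158]
force: [0.1, -0.6, -0.4]
finger_gap: 0.0855
share total [-12.8    -0.988   0.623] yaw [-1.7981e+02  1.4000e-01  1.2366e+02]
spin total 0.117
[ 1.21602529e+00  2.39995753e-01 -1.59032127e-02  1.31906784e+00
 -1.61319932e-05  2.19936582e+00]
```

```bash
python3 -m inch '0 0 0 0.0397 0;0 0 0 0.0397 0;0 0 0 0.0376 0;0 0 0 0 0'
python3 -c "
from h import *
go(.4955,-.069,.2,102.6)"
```

```text
time: 0.9
ee_pos: [0.1817, 0.4905, 0.2283]
ee_rot: [-3.138, 0.006, 1.778]
force: [-0.2, 0.3, 0.9]
finger_gap: 0.0858
share total [-12.24    3.839   0.621] yaw [-179.8     0.32  101.88]
spin total -0.004
```

```bash
python3 -m inch '-0.72 0.226 0 0 0;-0.72 0.226 0 0 0;-0.72 0.226 0 0 0;-0.72 0.226 0 0 0;-0.72 0.226 0 0 0'
python3 -m inch '-0.72 0.226 0 0 0;-0.72 0.226 0 0 0;-0.72 0.226 0 0 0;-0.72 0.226 0 0 0;-0.72 0.226 0 0 0'
python3 -c "
from h import *
go(.4955,-.069,.2,102.6)"
```

```text
time: 1.32
ee_pos: [0.2752, 0.3269, 0.2265]
ee_rot: [-3.136, 0.005, 1.81]
force: [0.9, 0.3, 0.3]
finger_gap: 0.0855
time: 1.73
ee_pos: [0.3762, 0.1577, 0.2274]
ee_rot: [-3.138, 0.005, 1.836]
force: [0.8, 0.4, -0.0]
finger_gap: 0.0855
share total [-4.999  1.117  0.568] yaw [-179.77    0.27  105.18]
spin total 0.0143
```

```bash
python3 -m inch '-0.72 0.16 0 0.01 0;-0.72 0.16 0.1 0 0;-0.72 0.16 0.1 0 0;-0.72 0.16 0.1 0 0;-0.72 0.16 0.1 0 0'
python3 -m inch '-0.72 0.16 0 0 0;-0.5 0.1 0 0 0;0 0 0 0 0'
python3 -c "
from h import *
go(.4955,-.069,.2,102.6)
snap('wrist','w1')"
```

```text
time: 2.15
ee_pos: [0.4626, -0.0165, 0.209]
ee_rot: [3.141, 0.005, 1.826]
force: [0.9, 0.3, 0.3]
finger_gap: 0.0855
time: 2.4
ee_pos: [0.4933, -0.0811, 0.2075]
ee_rot: [-3.141, 0.006, 1.834]
force: [-0.0, 0.0, -0.8]
finger_gap: 0.0856
share total [0.222 0.106 0.149] yaw [-179.97    0.35  105.11]
spin total 0.0139
```

View pics/w1.png

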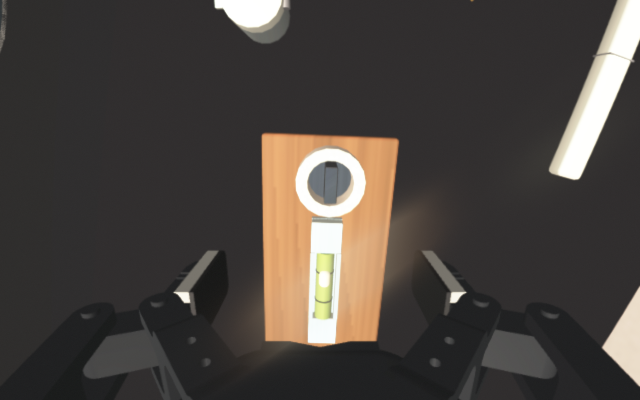

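Run:
```python
from h import *
s=load('w1')
i=s['image'];cv2.imwrite('pics/w1c.png',cv2.resize(i[120:350,230:430],None,fx=2.6,fy=2.6,interpolation=cv2.INTER_CUBIC))
# tape ellipse fit: white pixels
c=i[140:222,285:372].astype(int);m=((c.min(2)>200)*255).astype(np.uint8);m[78:]=0
ct,_=cv2.findContours(m,cv2.RETR_EXTERNAL,cv2.CHAIN_APPROX_NONE);k=max(ct,key=cv2.contourArea)
e=cv2.fitEllipse(k);print(e);u,v=e[0][0]+285,e[0][1]+140
print('tape',atz(s,u,v,.1))
for p in [(265,134),(397,139),(264,340),(380,343)]:print(p,atz(s,*p,.05))
a=atz(s,327,222,.07);b=atz(s,322,341,.07);d=b-a;print(a,b,np.degrees(np.arctan2(d[1],d[0])),np.linalg.norm(d))
```

```text
((44.976722717285156, 42.379878997802734), (67.43955993652344, 68.8824462890625), 87.78926086425781)
tape [ 0.4973118  -0.06439078  0.1       ]
(265, 134) [ 0.43003499 -0.04571671  0.05      ]
(397, 139) [ 0.55199949 -0.01758119  0.05      ]
(264, 340) [ 0.47840557 -0.27481234  0.05      ]
(380, 343) [ 0.60974859 -0.24382343  0.05      ]
[ 0.50770348 -0.10856837  0.07      ] [ 0.53907251 -0.24197519  0.07      ] -76.76794649603825 0.13704522583238715
```

View pics/w1c.png

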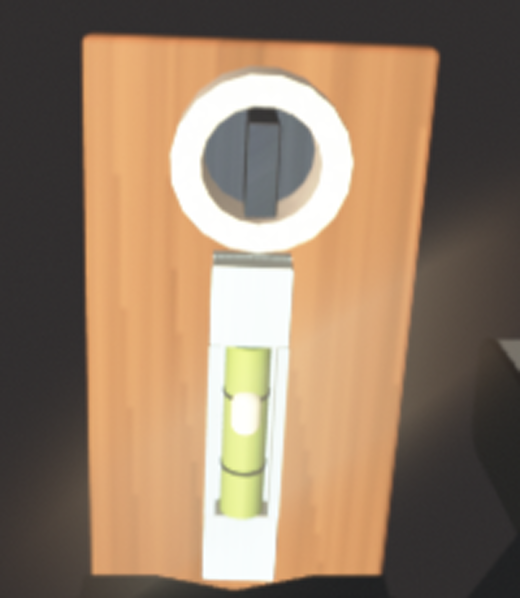

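```bash
python3 -c "
from h import *
go(.497,-.066,.12,103)"
python3 -m inch '0.3 0.13 0.4 0.012 0;0 0 0.4 0 0;0 0 0.4 0 0;0 0 0.3 0 0;0 0 0 0 0'
python3 -c "
from h import *
go(.497,-.066,.073,103);snap('wrist','w2')"
```

```text
share total [0.248 0.165 1.747] yaw [-179.93    0.29  105.09]
spin total 0.0116
time: 2.87
ee_pos: [0.4934, -0.0607, 0.1304]
ee_rot: [-3.142, 0.004, 1.809]
force: [0.2, -0.6, -0.7]
finger_gap: 0.0849
share total [-0.115  0.046  1.149] yaw [-180.      0.23  103.64]
spin total 0.0036
```

View pics/w2.png

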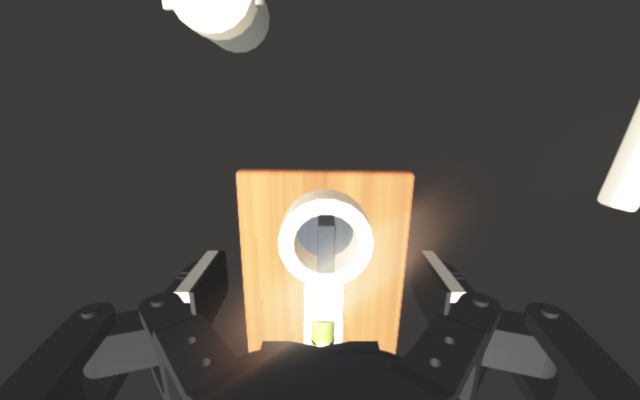

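Run:
```python
from h import *
s=load('w2')
for v in (240,244):print(atz(s,326,v,.1))
print(atz(s,326,221,.107),atz(s,324,330,.068))
go(.497,-.066,.072,103)
```

```text
[ 0.49754149 -0.06263418  0.1       ]
[ 0.49816864 -0.06515692  0.1       ]
[ 0.493892   -0.04852727  0.107     ] [ 0.51832138 -0.14999267  0.068     ]
share total [-0.112  0.037  1.194] yaw [179.95   0.24 103.63]
spin total 0.0035
```

```bash
python3 -m inch '-0.1 0.06 0.3 0.004 0;0 0 0.3 0 0;0 0 0.3 0 0;0 0 0.22 0 0;0 0 0 0 0'
python3 -c "
from h import *
go(.497,-.066,.072,103)"
```

```text
time: 3.33
ee_pos: [0.5004, -0.0623, 0.0802]
ee_rot: [3.134, 0.006, 1.807]
force: [-0.5, 0.9, -0.4]
finger_gap: 0.0857
share total [-0.056 -0.085  0.164] yaw [179.55   0.35 103.55]
spin total 0.003
```

```bash
python3 -m inch '-0.06 -0.08 0.2 0.003 0;0 0 0.02 0 0;0 0 0 0 0'
python3 -c "
from h import *
go(.497,-.066,.072,103)"
python3 -m inch '0 0 0 0 1;0 0 0 0 1;0 0 0 0 1;0 0 0 0 1;0 0 0 0 1'
```

```text
time: 3.58
ee_pos: [0.4988, -0.0651, 0.0727]
ee_rot: [3.13, 0.007, 1.802]
force: [0.5, 0.3, 0.4]
finger_gap: 0.0856
share total [-0.01  -0.039  0.013] yaw [179.36   0.39 103.25]
spin total 0.0014
time: 4.0
ee_pos: [0.501, -0.0646, 0.0769]
ee_rot: [3.125, 0.009, 1.804]
force: [0.1, -0.2, -0.3]
finger_gap: 0.0568
```

```bash
python3 -m inch '0 0 0 0 1;0 0 0 0 1'
python3 -c "
from h import *
snap('wrist','w3');go(.497,-.066,.072,103);print(get_obs()['joint_positions'])"
```

```text
time: 4.17
ee_pos: [0.5011, -0.0645, 0.0771]
ee_rot: [3.125, 0.009, 1.804]
force: [0.1, 1.3, -1.2]
finger_gap: 0.0567
share total [-0.009 -0.089  0.099] yaw [179.06   0.5  103.39]
spin total 0.0022
[-0.12663113  0.29551486 -0.35526145  0.90165297 -0.00235273  1.21033691]
```

View pics/w3.png

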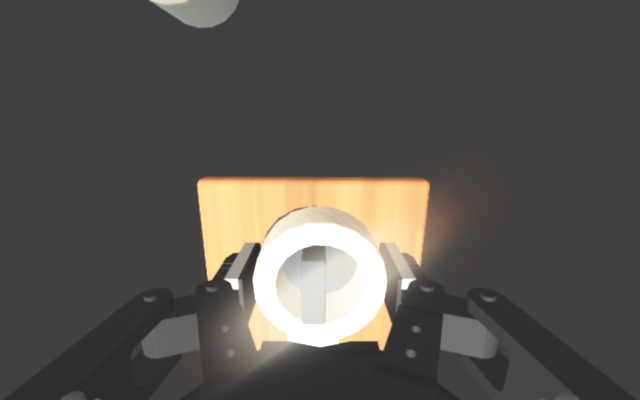

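```bash
python3 -m inch '0 0 -0.2 0 1;0 0 -0.3 0 1;0 0 -0.4 0 1;0 0 -0.5 0 1;0 0 -0.5 0 1'
python3 -c "
from h import *
snap('wrist','w4');snap('scene','s4');go(.548,.2214,.15,103)"
```

```text
time: 4.63
ee_pos: [0.4953, -0.0636, 0.1693]
ee_rot: [3.137, 0.004, 1.804]
force: [0.2, 0.0, 0.1]
finger_gap: 0.0567
share total [5.323 2.293 0.434] yaw [179.36   0.38 103.38]
spin total 0.0021
```

View pics/w4.png

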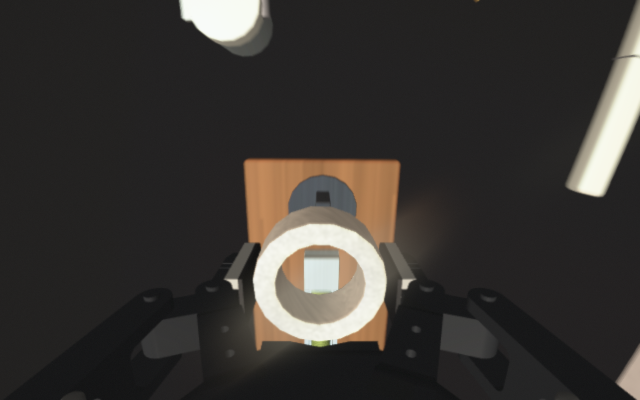

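View pics/s4.png

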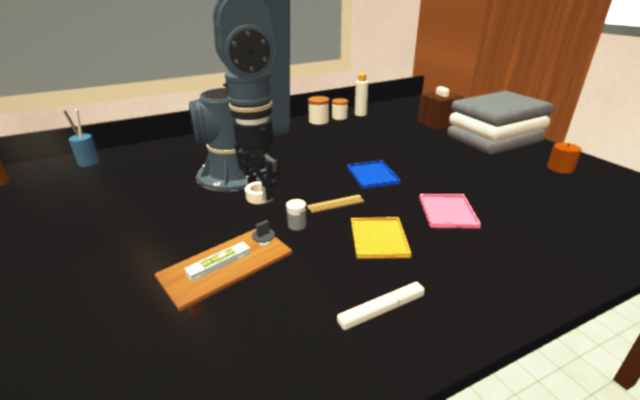

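```bash
python3 -m inch '0.5 0.21 0 0 1;0.62 0.27 0.05 0 1;0.62 0.27 0.05 0 1;0.62 0.27 0.05 0 1;0.62 0.27 0.05 0 1'
python3 -m inch '0.62 0.27 0.05 0 1;0.62 0.27 0.05 0 1;0.6 0.24 0.05 0 1;0.3 0.1 0 0 1;0 0 0 0 1'
python3 -c "
from h import *
snap('wrist','w5');go(.548,.2214,.11,103)"
```

```text
time: 5.15
ee_pos: [0.5275, 0.0953, 0.161]
ee_rot: [3.128, 0.009, 1.793]
force: [0.8, -0.6, 0.3]
finger_gap: 0.0567
time: 5.57
ee_pos: [0.5463, 0.2207, 0.1472]
ee_rot: [3.132, 0.008, 1.798]
force: [0.2, 0.3, -1.4]
finger_gap: 0.0564
share total [0.035 0.043 0.74 ] yaw [179.51   0.5  103.  ]
spin total -0.0
```

View pics/w5.png

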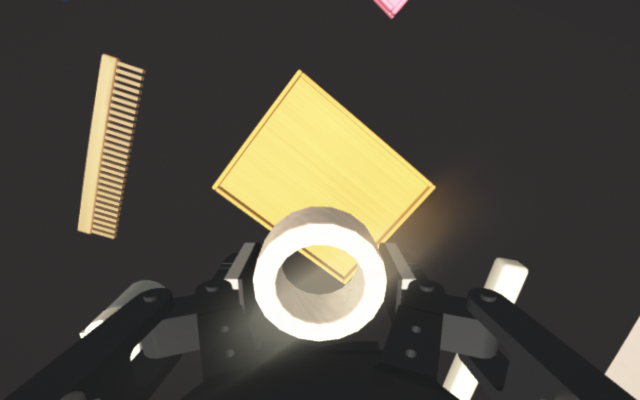

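```bash
python3 - <<'E'
from h import *
s=load('w5');a=[atz(s,*p,.013) for p in [(299,71),(434,186),(345,284),(213,187)]]
print(np.round(a,3),np.mean(a,0))
E
python3 -m inch '0.03 0.04 0.5 0 1;0 0 0.5 0 1;0 0 0.5 0 1;0 0 0.5 0 1;0 0 0.2 0 1'
python3 -c "
from h import *
go(.548,.2214,.006,103)"
```

```text
[[0.507 0.318 0.013]
 [0.648 0.25  0.013]
 [0.594 0.133 0.013]
 [0.451 0.204 0.013]] [0.55024016 0.22607928 0.013     ]
time: 6.03
ee_pos: [0.5496, 0.2169, 0.0345]
ee_rot: [3.129, 0.01, 1.796]
force: [-0.8, -0.7, -0.3]
finger_gap: 0.0566
share total [ 0.1   -0.018  0.569] yaw [179.28   0.56 102.93]
spin total -0.0004
```

```bash
python3 -m inch '0.1 0 0.2 0 1;0 0 0.15 0 1;0 0 0.1 0 1;0 0 0.04 0 1;0 0 0 0 1'
python3 -c "
from h import *
go(.548,.2214,.006,103)"
```

```text
time: 6.45
ee_pos: [0.5459, 0.2147, 0.0047]
ee_rot: [3.136, 0.012, 1.791]
force: [-0.2, -0.1, -1.0]
finger_gap: 0.0567
share total [ 0.122  0.071 -0.027] yaw [179.7    0.7  102.64]
spin total -0.002
```

```bash
python3 -m inch '0 0 0 0 0;0 0 0 0 0;0 0 0 0 0;0 0 0 0 0;0 0 0 0 0'
python3 -m inch '0 0 -0.2 0 0;0 0 -0.5 0 0;0 0 -0.6 0 0;0 0 -0.7 0 0;0 0 -0.7 0 0'
python3 -c "
from h import *
snap('wrist','w6');go(.497,-.066,.17,103)"
```

```text
time: 6.87
ee_pos: [0.5479, 0.2146, 0.0076]
ee_rot: [3.132, 0.012, 1.791]
force: [0.2, -0.2, -0.5]
finger_gap: 0.0854
time: 7.28
ee_pos: [0.5417, 0.2144, 0.1429]
ee_rot: [-3.139, 0.014, 1.791]
force: [1.4, -0.4, 0.6]
finger_gap: 0.0854
share total [-5.293 -2.16  -0.341] yaw [179.61   0.7  102.64]
spin total -0.002
```

View pics/w6.png

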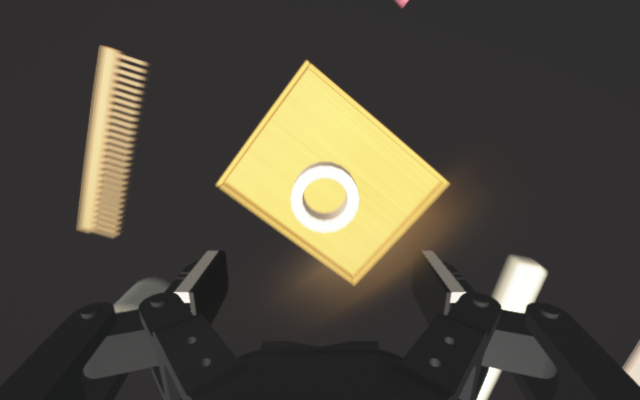

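```bash
python3 -m inch '-0.5 -0.2 -0.1 0 0;-0.65 -0.26 -0.1 0 0;-0.65 -0.26 -0.1 0 0;-0.65 -0.26 0 0 0;-0.65 -0.26 0 0 0'
python3 -m inch '-0.65 -0.26 0 0 0;-0.65 -0.26 0 0 0;-0.6 -0.26 0 0 0;-0.3 -0.1 0 0 0;0 0 0 0 0'
python3 -c "
from h import *
snap('wrist','w7');go(.497,-.066,.12,103)"
```

```text
time: 7.75
ee_pos: [0.5218, 0.0534, 0.176]
ee_rot: [3.118, 0.01, 1.802]
force: [1.4, -0.7, 0.8]
finger_gap: 0.0855
time: 8.17
ee_pos: [0.5018, -0.0738, 0.1812]
ee_rot: [3.112, 0.014, 1.799]
force: [0.5, 0.6, 0.4]
finger_gap: 0.085
share total [ 0.171 -0.102  1.22 ] yaw [178.29   0.78 103.07]
spin total 0.0004
```

View pics/w7.png

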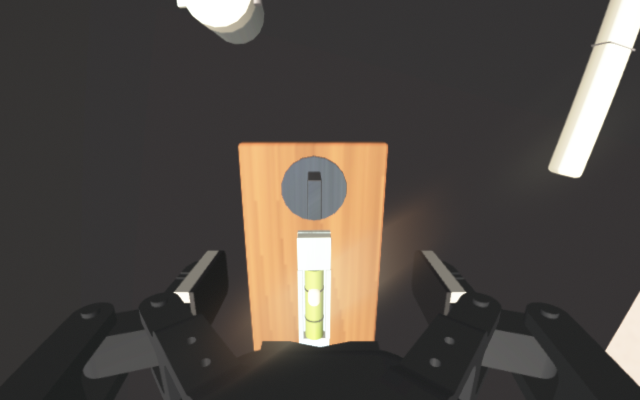

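Run:
```python
from h import *
s=load('w7')
i=s['image'];c=i[150:225,275:355].astype(int);m=((c.max(2)<105)*255).astype(np.uint8)
m=cv2.morphologyEx(m,cv2.MORPH_CLOSE,np.ones((5,5)))
ct,_=cv2.findContours(m,cv2.RETR_EXTERNAL,cv2.CHAIN_APPROX_NONE);k=max(ct,key=cv2.contourArea)
e=cv2.fitEllipse(k);print(e);u,v=e[0][0]+275,e[0][1]+150;print(u,v)
for z in(.074,.077): print('flange',atz(s,u,v,z))
a=atz(s,315,180,.107);b=atz(s,314.5,218,.107);print('bar',a,b,(a+b)/2)
cv2.imwrite('pics/w7c.png',cv2.resize(i[140:350,230:400],None,fx=2.8,fy=2.8,interpolation=cv2.INTER_CUBIC))
```

```text
((40.12388610839844, 30.17664337158203), (11.910944938659668, 23.000642776489258), 164.4530029296875)
315.12388610839844 180.17664337158203
flange [ 0.4974708  -0.05823761  0.074     ]
flange [ 0.49727238 -0.05758587  0.077     ]
bar [ 0.49517412 -0.0509629   0.107     ] [ 0.50115428 -0.07887151  0.107     ] [ 0.4981642  -0.06491721  0.107     ]
```

View pics/w7c.png

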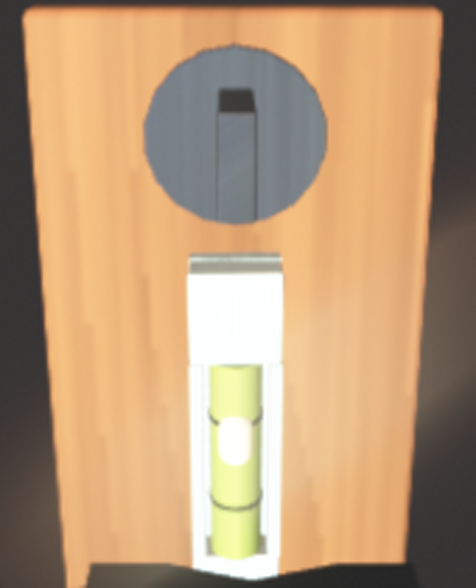

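Run:
```python
from h import *
s=load('w7');o=get_obs()
E=np.array(s['extrinsics']);T=np.eye(4);T[:3,:3]=Ro.from_euler('xyz',o['ee_rot']).as_matrix();T[:3,3]=o['ee_pos']
C=E@T # tool->cam
print('cam in tool',np.linalg.inv(C)[:3,3])
sd=np.radians(-77);k=np.array([.498,-.0645])
for base in (103,-77):
  for turn in (0,.4,.8,1.2):
    T2=np.eye(4);T2[:3,:3]=Ro.from_euler('xyz',[np.pi,0,np.radians(base)-turn]).as_matrix();T2[:3,3]=[*k,.076]
    s2=dict(s);s2['extrinsics']=C@np.linalg.inv(T2)
    print(base,turn,[np.round(proj(s2,[*(k+r*np.array([np.cos(sd),np.sin(sd)])),.068])) for r in (.077,.099,.115,.131,.153)])
```

```text
cam in tool [ 0.06983608 -0.00060424 -0.14363247]
103 0 [array([321., 367.]), array([321., 395.]), array([321., 414.]), array([321., 432.]), array([321., 455.])]
103 0.4 [array([371., 359.]), array([383., 385.]), array([391., 403.]), array([399., 420.]), array([409., 442.])]
103 0.8 [array([416., 335.]), array([440., 356.]), array([456., 370.]), array([472., 384.]), array([492., 401.])]
103 1.2 [array([449., 296.]), array([483., 307.]), array([507., 316.]), array([530., 323.]), array([560., 334.])]
-77 0 [array([321.,  97.]), array([321.,  45.]), array([321.,   6.]), array([321., -35.]), array([321., -94.])]
-77 0.4 [array([257., 111.]), array([236.,  65.]), array([220.,  29.]), array([203.,  -7.]), array([180., -58.])]
-77 0.8 [array([207., 148.]), array([171., 116.]), array([144.,  91.]), array([117.,  67.]), array([79., 32.])]
-77 1.2 [array([179., 199.]), array([137., 184.]), array([107., 173.]), array([ 77., 162.]), array([ 35., 146.])]
```

```bash
for k in 1 2 3 4 5; do :; done
python3 -m inch '0 0 0 -0.0397 0;0 0 0 -0.0397 0;0 0 0 -0.0397 0;0 0 0 -0.0397 0;0 0 0 -0.0397 0'
python3 -m inch '0 0 0 -0.0397 0;0 0 0 -0.0397 0;0 0 0 -0.0397 0;0 0 0 -0.0397 0;0 0 0 -0.0397 0'
python3 -m inch '0 0 0 -0.0397 0;0 0 0 -0.0397 0;0 0 0 -0.0397 0;0 0 0 -0.0397 0;0 0 0 -0.0397 0'
python3 -m inch '0 0 0 -0.0397 0;0 0 0 -0.0397 0;0 0 0 -0.0397 0;0 0 0 -0.0397 0;0 0 0 -0.0397 0'
python3 -c "
from h import *
go(.498,-.0645,.12,-77);print(get_obs()['joint_positions'])"
```

```text
time: 8.63
ee_pos: [0.5027, -0.069, 0.1835]
ee_rot: [3.123, 0.03, 2.427]
force: [0.1, -0.2, 0.3]
finger_gap: 0.0851
time: 9.05
ee_pos: [0.504, -0.0621, 0.1853]
ee_rot: [-3.141, 0.037, 3.053]
force: [-0.0, 0.1, -0.1]
finger_gap: 0.0852
time: 9.47
ee_pos: [0.5051, -0.055, 0.1871]
ee_rot: [-3.12, 0.032, -2.605]
force: [-0.1, -0.0, -0.8]
finger_gap: 0.0853
time: 9.88
ee_pos: [0.5062, -0.0479, 0.1889]
ee_rot: [-3.105, 0.016, -1.98]
force: [-1.0, -0.6, -0.5]
finger_gap: 0.0851
share total [0.392 0.069 1.371] yaw [-177.88    0.94 -113.44]
spin total -0.2025
[-0.09685981  0.19826336 -0.17745515  1.15478584  0.00418479 -1.25811803]
```

```bash
python3 -c "
from h import *
H='''-3.138 0.002 2.158
-3.138 0.006 1.778
-3.136 .005 1.81
-3.138 .005 1.836
3.141 .005 1.826
-3.141 .006 1.834
-3.142 .004 1.809
3.134 .006 1.807
3.125 .009 1.804
3.137 .004 1.804
3.128 .009 1.793
3.132 .008 1.798
3.129 .01 1.796
3.136 .012 1.791
-3.139 .014 1.791
3.118 .01 1.802
3.112 .014 1.799
3.123 .03 2.427
-3.141 .037 3.053
-3.12 .032 -2.605
-3.105 .016 -1.98'''
for l in H.split('\n'):
  print(np.round(Ro.from_euler('xyz',[float(a) for a in l.split()]).as_matrix()[:,2]*1000,1))
"
python3 -m inch '0 0 0 -0.0397 0;0 0 0 -0.0397 0;0 0 0 -0.0397 0;0 0 0 -0.0397 0;0 0 0 -0.0397 0'
python3 -m inch '0 0 0 -0.004 0;0 0 0 0 0;0 0 0 0 0'
python3 -c "
from h import *
go(.498,-.0645,.12,-77);print(get_obs()['joint_positions'],get_obs()['qd'])"
```

```text
[   -1.9    -3.7 -1000. ]
[   -2.3    -6.6 -1000. ]
[   -4.2    -6.2 -1000. ]
[   -2.2    -5.8 -1000. ]
[    1.8    -4.7 -1000. ]
[    1.     -5.9 -1000. ]
[    1.3    -3.8 -1000. ]
[    8.8    -4.1 -1000. ]
[  18.2   -4.9 -999.8]
[    5.4    -2.8 -1000. ]
[  15.2   -5.8 -999.9]
[  11.1   -5.6 -999.9]
[  14.5   -6.9 -999.9]
[   8.1  -10.5 -999.9]
[ 5.000e-01 -1.420e+01 -9.999e+02]
[  25.3   -4.3 -999.7]
[  32.    -6.9 -999.5]
[  34.8   -5.6 -999.4]
[  36.8   -3.9 -999.3]
[  38.5   -2.2 -999.3]
[ 3.990e+01  1.000e-01 -9.992e+02]
time: 10.3
ee_pos: [0.5071, -0.0408, 0.1907]
ee_rot: [-3.1, -0.007, -1.355]
force: [0.3, -0.4, -0.2]
finger_gap: 0.0849
time: 10.55
ee_pos: [0.5075, -0.0376, 0.1915]
ee_rot: [-3.099, -0.007, -1.339]
force: [0.9, 1.0, 0.1]
finger_gap: 0.0853
share total [0.47  0.369 1.419] yaw [-177.56   -0.41  -76.7 ]
spin total 0.0017
[-0.077715    0.19578372 -0.17396251  1.15824787  0.0062389  -1.88062235] [ 0.0165358  -0.00162583  0.00223756  0.00068576  0.00129828  0.03835782]
```

```bash
python3 -m inch '0 0 -0.6 0 0;0 0 -0.6 0 0'
python3 -c "
from h import *
print(Ro.from_euler('xyz',get_obs()['ee_rot']).as_matrix()[:,2]*1000)
go(.498,-.0645,.12,-77)"
python3 -m inch '0 0 -0.6 0 0'
python3 -c "
from h import *
print(Ro.from_euler('xyz',get_obs()['ee_rot']).as_matrix()[:,2]*1000)
go(.498,-.0645,.12,-77)"
python3 -m inch '0 0 0.3 0 0;0 0 0.3 0 0'
python3 -c "
from h import *
print(Ro.from_euler('xyz',get_obs()['ee_rot']).as_matrix()[:,2]*1000)
go(.498,-.0645,.12,-77)"
```

```text
time: 10.72
ee_pos: [0.5019, -0.0365, 0.2475]
ee_rot: [-3.109, -0.003, -1.344]
force: [1.0, 0.1, 0.9]
finger_gap: 0.0856
[  32.8777693     3.99029295 -999.45141445]
share total [0.52  0.286 2.544] yaw [-178.11   -0.2   -77.03]
spin total -0.0002
time: 10.8
ee_pos: [0.5001, -0.0361, 0.278]
ee_rot: [-3.111, -0.003, -1.348]
force: [0.5, -0.8, 0.0]
finger_gap: 0.0855
[  30.69387134    4.30876587 -999.51954498]
share total [0.536 0.264 3.154] yaw [-1.7823e+02 -1.5000e-01 -7.7210e+01]
spin total -0.0012
time: 10.97
ee_pos: [0.5051, -0.0357, 0.2568]
ee_rot: [-3.097, -0.006, -1.354]
force: [-0.5, 0.4, -0.8]
finger_gap: 0.0853
[  44.77695346    3.45727429 -998.99102683]
share total [0.516 0.383 2.725] yaw [-177.45   -0.36  -77.59]
spin total -0.0033
```

```bash
cat > t.py <<'E'
from h import *
print(np.round(Ro.from_euler('xyz',get_obs()['ee_rot']).as_matrix()[:,2]*1000,1))
go(.498,-.0645,.12,-77)
E
python3 -m inch '0 0 0 0 0';python3 t.py
python3 -m inch '0 0 -0.5 0 0';python3 t.py
python3 -m inch '0 0 0.05 0 0';python3 t.py
python3 -m inch '0 0 0.1 0 0';python3 t.py
python3 -m inch '0 0 0.2 0 0';python3 t.py
```

```text
time: 11.05
ee_pos: [0.5048, -0.0354, 0.2558]
ee_rot: [-3.098, -0.006, -1.357]
force: [0.2, -0.5, -1.3]
finger_gap: 0.0857
[  43.9    3.5 -999. ]
share total [0.525 0.374 2.706] yaw [-177.5    -0.34  -77.75]
spin total -0.0042
time: 11.13
ee_pos: [0.5018, -0.035, 0.2775]
ee_rot: [-3.104, -0.004, -1.359]
force: [-0.1, 0.9, 0.4]
finger_gap: 0.0854
[  37.2    4.2 -999.3]
share total [0.549 0.314 3.144] yaw [-177.87   -0.21  -77.89]
spin total -0.0049
time: 11.22
ee_pos: [0.503, -0.0349, 0.279]
ee_rot: [-3.1, -0.005, -1.362]
force: [-0.4, 0.3, 0.6]
finger_gap: 0.0855
[  42.     3.9 -999.1]
share total [0.543 0.354 3.17 ] yaw [-177.6    -0.28  -78.02]
spin total -0.0056
time: 11.3
ee_pos: [0.5034, -0.0347, 0.2746]
ee_rot: [-3.099, -0.005, -1.363]
force: [-0.2, -0.5, -0.7]
finger_gap: 0.0851
[  42.7    3.9 -999.1]
share total [0.545 0.36  3.082] yaw [-177.56   -0.29  -78.12]
spin total -0.0062
time: 11.38
ee_pos: [0.5046, -0.0346, 0.2654]
ee_rot: [-3.097, -0.006, -1.365]
force: [1.2, -0.2, -0.4]
finger_gap: 0.0853
[  45.2    3.8 -999. ]
share total [0.543 0.382 2.897] yaw [-177.42   -0.32  -78.19]
spin total -0.0066
```

```bash
python3 -m inch '0.26 0.1 0.3 -0.003 0;0.26 0.1 0.4 -0.003 0;0.1 0 0.4 0 0;0 0 0.4 0 0;0 0 0.3 0 0';python3 t.py
python3 -m inch '0 0 0.2 0 0;0 0 0.1 0 0;0 0 0 0 0';python3 t.py
```

```text
time: 11.8
ee_pos: [0.5049, -0.0672, 0.1689]
ee_rot: [-3.095, -0.006, -1.349]
force: [-0.3, -1.0, -0.4]
finger_gap: 0.0855
[  46.4    3.9 -998.9]
share total [-0.089  0.168  0.971] yaw [-177.36   -0.37  -77.28]
spin total -0.0015
time: 12.05
ee_pos: [0.5017, -0.0668, 0.1466]
ee_rot: [-3.104, -0.003, -1.352]
force: [-0.6, 0.2, 0.8]
finger_gap: 0.0851
[  37.2    5.2 -999.3]
share total [-0.063  0.083  0.53 ] yaw [-1.7786e+02 -1.7000e-01 -7.7460e+01]
spin total -0.0025
```

```bash
python3 -m inch '0 0 -0.7 0 0;0 0 -0.55 0 0;0 0 -0.4 0 0;0 0 -0.25 0 0;0 0 -0.1 0 0';python3 t.py
python3 -m inch '0 0 0.05 0 0;0 0 0.1 0 0;0 0 0.2 0 0;0 0 0.35 0 0;0 0 0.5 0 0';python3 t.py
python3 -m inch '0 0 0 0 0';python3 t.py
```

```text
time: 12.47
ee_pos: [0.4954, -0.0665, 0.2482]
ee_rot: [-3.111, -0.0, -1.354]
force: [-0.6, -0.1, 0.4]
finger_gap: 0.085
[  30.1    6.3 -999.5]
share total [-0.03   0.02   2.564] yaw [-1.7824e+02 -2.0000e-02 -7.7550e+01]
spin total -0.0031
time: 12.88
ee_pos: [0.5, -0.0663, 0.1888]
ee_rot: [-3.102, -0.004, -1.354]
force: [0.6, 0.5, -0.6]
finger_gap: 0.0852
[  39.5    5.  -999.2]
share total [-0.048  0.086  1.374] yaw [-177.73   -0.2   -77.59]
spin total -0.0033
time: 12.97
ee_pos: [0.4973, -0.0658, 0.1838]
ee_rot: [-3.109, -0.001, -1.354]
force: [-0.1, 0.2, -0.4]
finger_gap: 0.0855
[  32.2    6.  -999.5]
share total [-0.024  0.023  1.275] yaw [-1.7812e+02 -6.0000e-02 -7.7590e+01]
spin total -0.0033
```

```bash
python3 -m inch '0 0 0.1 -0.003 0;0 0 0.2 0 0;0 0 0.3 0 0;0 0 0.4 0 0;0 0 0 0 0';python3 t.py
python3 -c "
from h import *
snap('wrist','w8')"
```

```text
time: 13.38
ee_pos: [0.4979, -0.0653, 0.1313]
ee_rot: [-3.111, -0.0, -1.342]
force: [-0.0, -0.5, 0.0]
finger_gap: 0.0854
[  29.5    6.4 -999.5]
share total [-0.015  0.002  0.226] yaw [-1.7827e+02 -3.0000e-02 -7.6900e+01]
spin total 0.0005
```

View pics/w8.png

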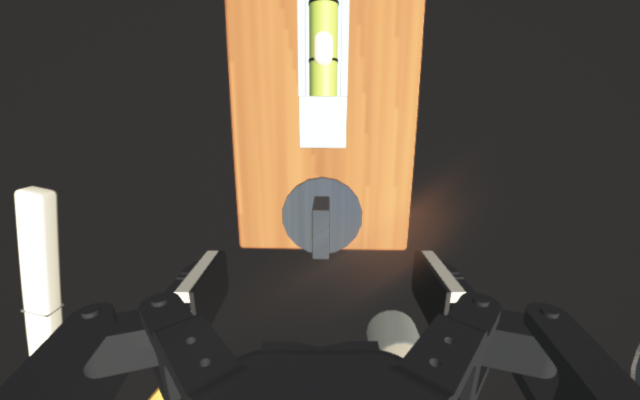

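Run:
```python
from h import *
s=load('w8')
a=atz(s,321.5,209,.107);b=atz(s,320.5,258,.107);print(a,b,(a+b)/2,np.linalg.norm(a-b),np.degrees(np.arctan2(*(a-b)[1::-1])))
print(atz(s,322,215,.076),[atz(s,322,v,.068) for v in (2,63,48,97,148)])
```

```text
[ 0.50066807 -0.07967144  0.107     ] [ 0.49435504 -0.05012764  0.107     ] [ 0.49751155 -0.06489954  0.107     ] 0.030210776332861025 -77.938217173989
[ 0.49792573 -0.06610605  0.076     ] [array([ 0.52773334, -0.19250787,  0.068     ]), array([ 0.51996106, -0.15930997,  0.068     ]), array([ 0.52192314, -0.16768825,  0.068     ]), array([ 0.51537199, -0.13971978,  0.068     ]), array([ 0.50806237, -0.1085307 ,  0.068     ])]
```

```bash
sed -i 's/go(.498,-.0645,.12,-77)/go(.4977,-.0653,.081,-77)/' t.py
python3 -m inch '0 0 0.1 0 0;0 0 0.2 0 0;0 0 0.3 0 0;0 0 0.3 0 0;0 0 0 0 0';python3 t.py
```

```text
time: 13.85
ee_pos: [0.5035, -0.0655, 0.0902]
ee_rot: [-3.103, -0.004, -1.342]
force: [-0.7, -0.6, 0.5]
finger_gap: 0.0856
[  38.9    5.1 -999.2]
share total [-0.032  0.119  0.18 ] yaw [-177.76   -0.22  -76.87]
spin total 0.0007
```

```bash
python3 -m inch '-0.03 0.12 0.1 0 0;0 0 0.03 0 0;0 0 0 0 0';python3 t.py
```

```text
time: 14.1
ee_pos: [0.4976, -0.0655, 0.0842]
ee_rot: [-3.102, -0.004, -1.342]
force: [-0.0, -0.4, 0.3]
finger_gap: 0.0851
[  40.     5.  -999.2]
share total [-0.004 -0.     0.063] yaw [-177.7    -0.24  -76.86]
spin total 0.0008
```

Close on the bar.

```bash
python3 -m inch '0 0 0.03 0 1;0 0 0 0 1;0 0 0 0 1;0 0 0 0 1;0 0 0 0 1';python3 t.py
python3 -m inch '0 0 0 0 1;0 0 0 0 1;0 0 0 0 1;0 0 0 0 1';python3 t.py
python3 -c "
from h import *
snap('wrist','w9')"
```

```text
time: 14.52
ee_pos: [0.4989, -0.0657, 0.0848]
ee_rot: [-3.098, -0.006, -1.342]
force: [-0.1, 0.2, -0.4]
finger_gap: 0.0259
[  43.5    4.5 -999. ]
share total [-0.013  0.024  0.074] yaw [-177.51   -0.32  -76.86]
spin total 0.0008
time: 14.85
ee_pos: [0.4986, -0.0658, 0.0851]
ee_rot: [-3.099, -0.006, -1.342]
force: [0.9, 1.1, 1.3]
finger_gap: 0.0085
[  43.1    4.  -999.1]
share total [-0.015  0.019  0.081] yaw [-177.54   -0.34  -76.87]
spin total 0.0007
```

View pics/w9.png

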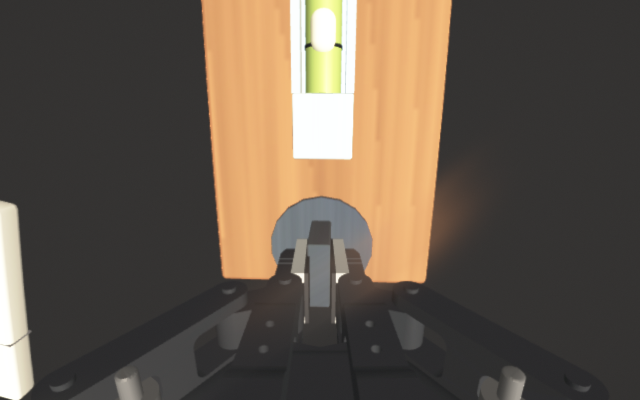

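```bash
python3 -m inch '0 0 0.05 0 1;0 0 0.05 0 1;0 0 0.05 0 1';python3 t.py
```

```text
time: 15.15
ee_pos: [0.4987, -0.0646, 0.0789]
ee_rot: [-3.098, -0.004, -1.341]
force: [-11.0, 2.9, 36.6]
finger_gap: 0.0089
[  43.6    6.3 -999. ]
share total [ 0.01   0.02  -0.043] yaw [-177.48   -0.22  -76.81]
spin total 0.0011
```

```bash
python3 -m inch '0 0 0.02 0.03 1;0 0 0.02 0.0397 1';python3 t.py
python3 -m inch '0 0 0.02 0.0397 1;0 0 0.02 0.0397 1';python3 t.py
python3 -c "
from h import *
snap('wrist','w10')"
```

```text
time: 15.32
ee_pos: [0.4988, -0.0644, 0.0796]
ee_rot: [-3.096, 0.005, -1.561]
force: [-6.2, 1.5, 17.4]
finger_gap: 0.0088
[  45.6    5.6 -998.9]
share total [ 0.017  0.022 -0.03 ] yaw [-177.38    0.29  -89.44]
spin total -0.0691
time: 15.48
ee_pos: [0.499, -0.0644, 0.0796]
ee_rot: [-3.097, 0.016, -1.813]
force: [-3.9, 1.2, 14.0]
finger_gap: 0.0087
[  47.5    5.1 -998.9]
share total [ 0.024  0.02  -0.03 ] yaw [-177.43    0.94 -103.89]
spin total -0.1494
```

View pics/w10.png

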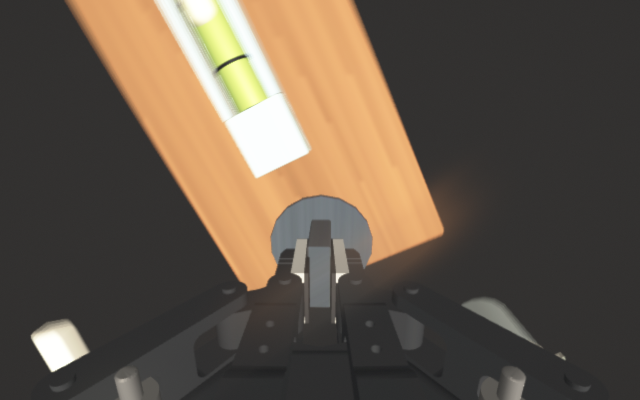

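```bash
python3 -m inch '0 0 0.03 0.0397 1;0 0 0.03 0.02 1;0 0 0.03 0 1;0 0 0.03 0 1;0 0 0.03 0 1';python3 t.py
python3 -m inch '0 0 0.03 0 1;0 0 0.03 0 1;0 0 0.03 0 1;0 0 0.03 0 1;0 0 0.03 0 1';python3 t.py
python3 -m inch '0 0 0.02 0 1;0 0 0.02 0 1;0 0 0.02 0 1';python3 t.py
python3 -c "
from h import *
snap('wrist','w11')"
```

```text
time: 15.95
ee_pos: [0.4995, -0.0643, 0.0791]
ee_rot: [-3.095, 0.026, -2.006]
force: [-8.1, 1.8, 23.9]
finger_gap: 0.0089
[  53.     3.9 -998.6]
share total [ 0.032  0.022 -0.04 ] yaw [-177.34    1.48 -114.94]
spin total -0.2108
time: 16.37
ee_pos: [0.4994, -0.0642, 0.0791]
ee_rot: [-3.09, 0.027, -2.006]
force: [-8.3, 1.7, 22.7]
finger_gap: 0.0089
[  58.5    2.7 -998.3]
share total [ 0.033  0.02  -0.041] yaw [-177.03    1.56 -114.92]
spin total -0.2107
time: 16.62
ee_pos: [0.4994, -0.0643, 0.0794]
ee_rot: [-3.087, 0.028, -2.006]
force: [-3.9, 0.7, 16.1]
finger_gap: 0.0086
[  61.1    1.9 -998.1]
share total [ 0.031  0.02  -0.034] yaw [-176.87    1.58 -114.91]
spin total -0.2106
```

View pics/w11.png

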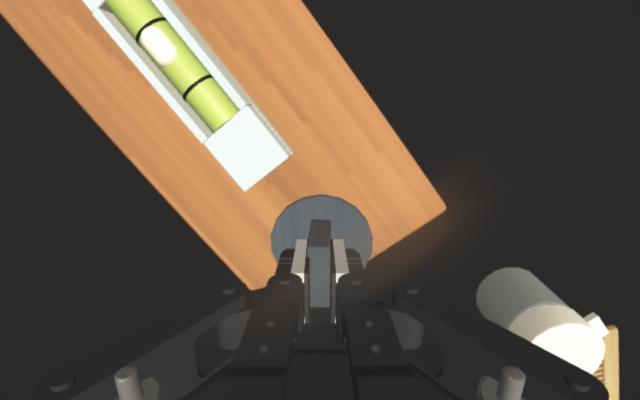

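```bash
cat > b.py <<'E'
from h import *
import sys
f=sys.argv[1]; x0,y0,x1,y1=map(int,sys.argv[2:6])
s=snap('wrist',f) if len(sys.argv)<7 else load(f)
i=s['image'];cv2.imwrite(f'pics/{f}c.png',cv2.resize(i[y0:y1,x0:x1],None,fx=4,fy=4,interpolation=cv2.INTER_CUBIC))
E
python3 b.py w11 85 0 295 145 old
```

```text
(no output)
```

View pics/w11c.png

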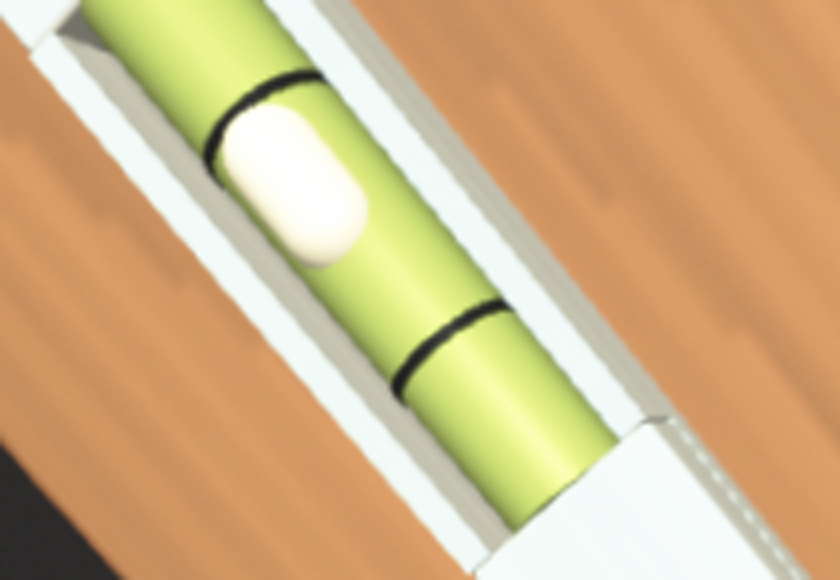

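```bash
python3 -m inch '0 0 0.02 0.039 1;0 0 0.02 0.039 1;0 0 0.02 0.039 1;0 0 0.02 0 1;0 0 0.02 0 1';python3 t.py
python3 -m inch '0 0 0.02 0 1;0 0 0.02 0 1;0 0 0.02 0 1;0 0 0.02 0 1;0 0 0.02 0 1'
python3 -m inch '0 0 0.02 0 1;0 0 0.02 0 1;0 0 0.02 0 1;0 0 0.02 0 1;0 0 0.02 0 1';python3 t.py
python3 b.py w12 0 40 250 200
```

```text
time: 17.08
ee_pos: [0.5, -0.0646, 0.0793]
ee_rot: [-3.097, 0.048, -2.388]
force: [-6.2, 1.0, 18.4]
finger_gap: 0.0089
[ 6.560e+01  4.000e-01 -9.978e+02]
share total [ 0.041  0.02  -0.037] yaw [-177.44    2.76 -136.82]
spin total -0.3323
time: 17.5
ee_pos: [0.5001, -0.0645, 0.0792]
ee_rot: [-3.094, 0.051, -2.388]
force: [-5.7, 0.7, 16.4]
finger_gap: 0.0089
time: 17.92
ee_pos: [0.5, -0.0645, 0.0792]
ee_rot: [-3.091, 0.053, -2.388]
force: [-5.9, 0.8, 17.1]
finger_gap: 0.009
[ 7.310e+01 -3.000e-01 -9.973e+02]
share total [ 0.043  0.018 -0.039] yaw [-177.12    3.05 -136.81]
spin total -0.3323
```

View pics/w12.png

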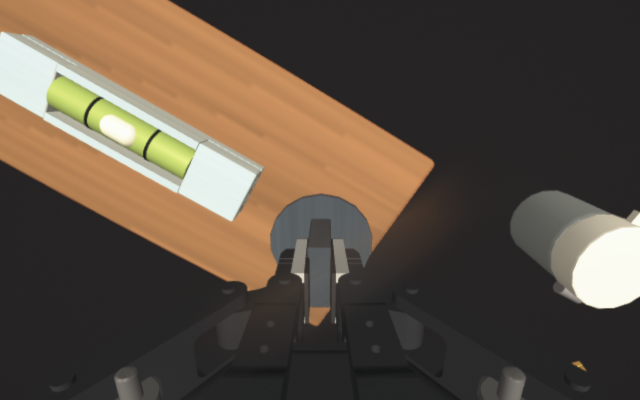

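Run:
```python
import cv2
i=cv2.imread('pics/w12.png');cv2.imwrite('pics/w12d.png',cv2.resize(i[70:185,40:200],None,fx=5,fy=5,interpolation=cv2.INTER_CUBIC))
```

```text
(no output)
```

View pics/w12d.png

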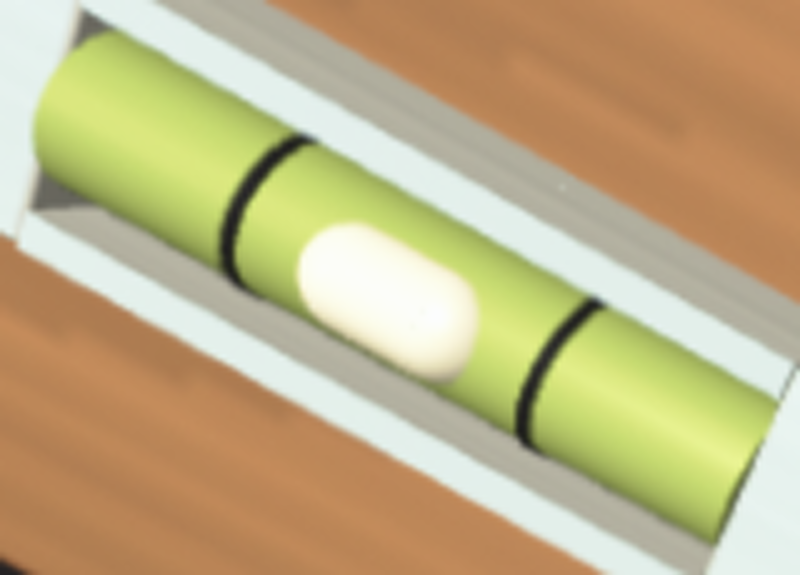

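Run:
```python
from h import *
s=load('w12')
f=lambda x,y:(40+x/5-.4,70+y/5-.4)
for z in (.066,.069,.071):
  P={k:atz(s,*f(*p),z) for k,p in dict(l1=(229,215),l2=(528,378),bl=(302,265),br=(473,345),v1=(37,130),v2=(745,475)).items()}
  u=P['l2']-P['l1'];L=np.linalg.norm(u);u/=L;m=(P['l1']+P['l2'])/2
  print(z,'spacing',L,{k:round(1000*(p-m)@u,2) for k,p in P.items()},'dir',np.degrees(np.arctan2(u[1],u[0])))
o,d=ray(s,*f(389,302));d/=np.linalg.norm(d);print('ray along axis toward knob',d@u,'down',d[2],o)
```

```text
0.066 spacing 0.033558720518489356 {'l1': np.float64(-16.78), 'l2': np.float64(16.78), 'bl': np.float64(-8.29), 'br': np.float64(10.49), 'v1': np.float64(-37.93), 'v2': np.float64(40.53)} dir 103.51605972876223
0.069 spacing 0.032900202147937735 {'l1': np.float64(-16.45), 'l2': np.float64(16.45), 'bl': np.float64(-8.13), 'br': np.float64(10.29), 'v1': np.float64(-37.19), 'v2': np.float64(39.73)} dir 103.5160597287622
0.071 spacing 0.032461189900903326 {'l1': np.float64(-16.23), 'l2': np.float64(16.23), 'bl': np.float64(-8.02), 'br': np.float64(10.15), 'v1': np.float64(-36.69), 'v2': np.float64(39.2)} dir 103.51605972876224
ray along axis toward knob -0.46442851255508927 down -0.8087493082043244 [ 0.43878562 -0.10969114  0.21888284]
```

```bash
cat > fit.py <<'E'
from h import *
import sys
from scipy.optimize import least_squares
f=sys.argv[1];x0,y0,x1,y1=map(int,sys.argv[2:6])
s=snap('wrist',f) if len(sys.argv)<7 else load(f)
U=6
im=s['image'][y0:y1,x0:x1];big=cv2.resize(im,None,fx=U,fy=U,interpolation=cv2.INTER_CUBIC)
hsv=cv2.cvtColor(big,cv2.COLOR_BGR2HSV)
green=((hsv[...,0]>25)&(hsv[...,0]<45)&(hsv[...,1]>90)&(hsv[...,2]>90)).astype(np.uint8)
hull=cv2.morphologyEx(green,cv2.MORPH_OPEN,np.ones((7,7)))
hull=cv2.convexHull(cv2.findNonZero(hull));M=cv2.fillConvexPoly(np.zeros_like(green),hull,1)
M=cv2.erode(M,np.ones((13,13)))
dark=((hsv[...,2]<95)&(M>0)).astype(np.uint8)
n,lab,st,cen=cv2.connectedComponentsWithStats(dark)
ids=sorted(range(1,n),key=lambda k:-st[k,4])[:2]
pale=((hsv[...,1]<75)&(hsv[...,2]>185)&(cv2.erode(M,np.ones((5,5)))>0)).astype(np.uint8)
n2,lab2,st2,_=cv2.connectedComponentsWithStats(pale);bid=max(range(1,n2),key=lambda k:st2[k,4])
print('ring px',[st[k,4] for k in ids],'bubble px',st2[bid,4])
vis=big.copy();vis[np.isin(lab,ids)]=(0,0,255);ct,_=cv2.findContours((lab2==bid).astype(np.uint8),cv2.RETR_EXTERNAL,cv2.CHAIN_APPROX_NONE);cv2.drawContours(vis,ct,-1,(255,0,0),1)
cv2.imwrite(f'pics/{f}v.png',cv2.resize(vis,None,fx=.7,fy=.7))
tf=lambda a:np.c_[x0+(a[:,0]+.5)/U-.5,y0+(a[:,1]+.5)/U-.5]
def rays(a):
    r=[ray(s,*p) for p in tf(a)];return r[0][0],np.array([q[1] for q in r])
R=[]
for k in ids:
    yy,xx=np.nonzero(lab==k);a=np.c_[xx,yy][::7];R.append(a)
if np.linalg.norm(0):pass
o,_=rays(R[0][:1])
D=[rays(a)[1] for a in R]
knob=np.array([.4977,-.0653])
def axial(p,d):
    # p: cx,cy,cz,yaw,pitch,r
    c=p[:3];u=np.array([np.cos(p[3])*np.cos(p[4]),np.sin(p[3])*np.cos(p[4]),np.sin(p[4])])
    w=o-c;dp=d-np.outer(d@u,u);wp=w-(w@u)*u
    A=(dp**2).sum(1);B=dp@wp;C=wp@wp-p[5]**2
    disc=B*B-A*C;t=(-B-np.sqrt(np.maximum(disc,1e-12)))/A
    return (w@u)+t*(d@u)
g=[axial(np.array([.5234,-.177,.061,np.radians(103.2),0,.0075]),d).mean() for d in D]
if g[0]>g[1]: D=D[::-1]
best=None
for r in (.006,.0068,.0075,.008):
  for ztop in (.068,.070):
    def res(q):
        p=np.array([.5234,-.177,ztop-r,q[1],0,r]);p[0]+=q[2]*np.cos(q[1]-np.pi/2);p[1]+=q[2]*np.sin(q[1]-np.pi/2);
        p[0]+=q[0]*np.cos(q[1]);p[1]+=q[0]*np.sin(q[1])
        return p
    fun=lambda q:np.r_[axial(res(q),D[0])+q[3],axial(res(q),D[1])-q[3]]
    S=least_squares(fun,[0,np.radians(103.2),0,.016],x_scale=[.01,.02,.005,.01],loss='soft_l1',f_scale=.0005)
    p=res(S.x);b=ct[0] if len(ct)==1 else max(ct,key=cv2.contourArea);b=b[:,0]
    ax=axial(p,rays(b)[1]);lo,hi=np.percentile(ax,[1,99])
    print(f'r {r} zt {ztop} spacing {2e3*S.x[3]:.2f} yaw {np.degrees(S.x[1]):.2f} lat {1e3*S.x[2]:.2f} rms {1e3*np.sqrt(np.mean(fun(S.x)**2)):.3f} bubble {lo*1e3:.2f}..{hi*1e3:.2f} mid {500*(lo+hi):.2f}')
E
python3 fit.py w12 40 70 200 185 old
```

```text
ring px [np.int32(3098), np.int32(2745)] bubble px 26728
r 0.006 zt 0.068 spacing 33.08 yaw 100.66 lat -0.07 rms 0.714 bubble -10.08..10.08 mid -0.00
r 0.006 zt 0.07 spacing 32.64 yaw 100.60 lat -0.94 rms 0.700 bubble -9.94..9.95 mid 0.01
r 0.0068 zt 0.068 spacing 33.21 yaw 101.31 lat 0.55 rms 0.666 bubble -9.63..10.10 mid 0.23
r 0.0068 zt 0.07 spacing 32.80 yaw 101.65 lat -0.35 rms 0.648 bubble -9.42..9.95 mid 0.27
r 0.0075 zt 0.068 spacing 33.34 yaw 102.41 lat 1.12 rms 0.574 bubble -8.94..10.06 mid 0.56
r 0.0075 zt 0.07 spacing 32.94 yaw 102.81 lat 0.31 rms 0.552 bubble -8.83..9.91 mid 0.54
r 0.008 zt 0.068 spacing 33.38 yaw 102.98 lat 1.42 rms 0.473 bubble -9.00..9.99 mid 0.49
r 0.008 zt 0.07 spacing 32.93 yaw 102.96 lat 0.50 rms 0.452 bubble -8.90..9.84 mid 0.47
```

```bash
ls pics | tail -3
```

```text
w9.png
wrist0.npz
wrist0.png
```

View pics/w12v.png

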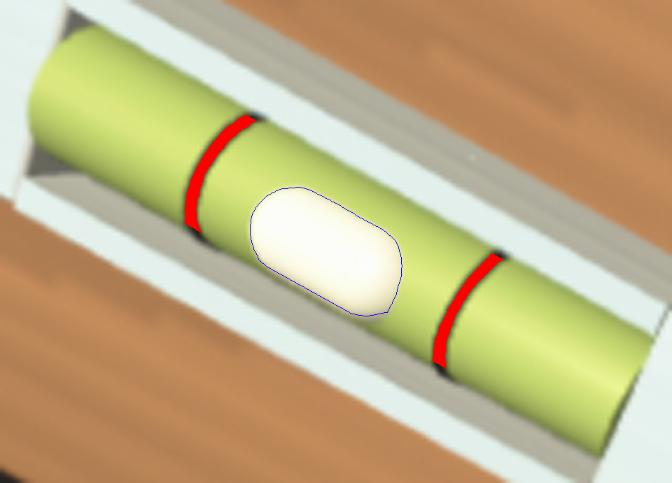

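```bash
sed -i "s/for r in (.006,.0068,.0075,.008)/for r in (.0075,.0085,.0095)/; s/lo,hi=np.percentile(ax,\[1,99\])/lo,hi=np.percentile(ax,[1,99]);cl=axial(p,rays(np.array([mid1,mid2]))[1])/; s/mid {500\*(lo+hi):.2f}')/mid {500*(lo+hi):.2f} CL {cl[0]*1e3:.2f} {cl[1]*1e3:.2f} mid {cl.mean()*1e3:.2f}')/" fit.py
python3 - <<'E'
t=open('fit.py').read()
t=t.replace("best=None","""b=max(ct,key=cv2.contourArea)[:,0]
mm=cv2.moments((lab2==bid).astype(np.uint8),True);cc=np.array([mm['m10'],mm['m01']])/mm['m00']
cr=[cen[k] for k in ids];dv=cr[1]-cr[0];dv=dv/np.linalg.norm(dv)
rel=b-cc;lt=np.abs(rel@np.array([-dv[1],dv[0]]));al=rel@dv;ok=lt<3
mid1=b[ok&(al<0)].mean(0);mid2=b[ok&(al>0)].mean(0)
""")
t=t.replace("M=cv2.erode(M,np.ones((13,13)))","M=cv2.erode(M,np.ones((7,7)))")
open('fit.py','w').write(t)
E
python3 fit.py w12 40 70 200 185 old; python3 fit.py w13 40 70 200 185
```

```text
ring px [np.int32(3297), np.int32(2925)] bubble px 26965
r 0.0075 zt 0.068 spacing 33.30 yaw 102.31 lat 0.91 rms 0.609 bubble -8.96..10.08 mid 0.56 CL -8.83 10.03 mid 0.60
r 0.0075 zt 0.07 spacing 32.89 yaw 102.55 lat 0.13 rms 0.588 bubble -8.82..9.94 mid 0.56 CL -8.72 9.89 mid 0.59
r 0.0085 zt 0.068 spacing 33.33 yaw 102.92 lat 1.50 rms 0.454 bubble -9.04..9.95 mid 0.46 CL -8.98 9.89 mid 0.45
r 0.0085 zt 0.07 spacing 32.88 yaw 102.90 lat 0.58 rms 0.437 bubble -8.94..9.80 mid 0.43 CL -8.88 9.74 mid 0.43
r 0.0095 zt 0.068 spacing 33.27 yaw 102.77 lat 1.58 rms 0.415 bubble -9.17..9.83 mid 0.33 CL -9.11 9.76 mid 0.32
r 0.0095 zt 0.07 spacing 32.83 yaw 102.75 lat 0.69 rms 0.410 bubble -9.06..9.68 mid 0.31 CL -9.00 9.62 mid 0.31
ring px [np.int32(3311), np.int32(2929)] bubble px 26951
r 0.0075 zt 0.068 spacing 33.26 yaw 102.29 lat 0.90 rms 0.616 bubble -8.96..10.06 mid 0.55 CL -8.84 9.99 mid 0.58
r 0.0075 zt 0.07 spacing 32.84 yaw 102.47 lat 0.10 rms 0.595 bubble -8.82..9.93 mid 0.55 CL -8.73 9.86 mid 0.57
r 0.0085 zt 0.068 spacing 33.30 yaw 102.97 lat 1.50 rms 0.452 bubble -9.04..9.94 mid 0.45 CL -8.99 9.86 mid 0.44
r 0.0085 zt 0.07 spacing 32.85 yaw 102.98 lat 0.58 rms 0.436 bubble -8.94..9.79 mid 0.42 CL -8.89 9.71 mid 0.41
r 0.0095 zt 0.068 spacing 33.25 yaw 102.96 lat 1.60 rms 0.416 bubble -9.17..9.81 mid 0.32 CL -9.12 9.73 mid 0.30
r 0.0095 zt 0.07 spacing 32.81 yaw 102.95 lat 0.71 rms 0.411 bubble -9.07..9.67 mid 0.30 CL -9.01 9.59 mid 0.29
```

View pics/w13v.png

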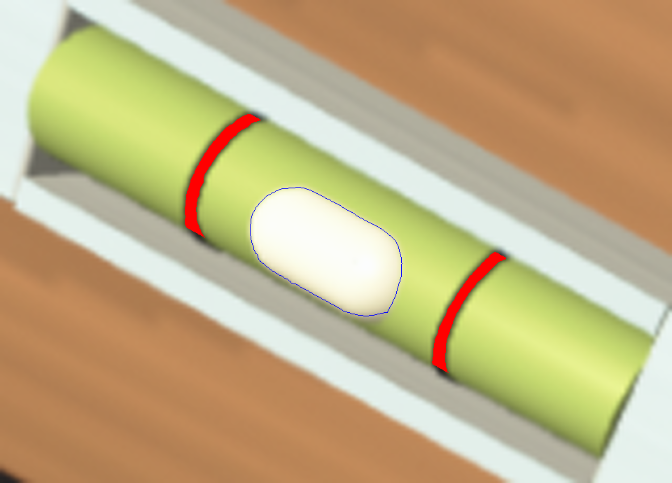

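```bash
python3 -m inch '0 0 0.02 -0.015 1;0 0 0.02 0 1;0 0 0.02 0 1;0 0 0.02 0 1;0 0 0.02 0 1';python3 t.py
python3 -m inch '0 0 0.02 0 1;0 0 0.02 0 1;0 0 0.02 0 1;0 0 0.02 0 1;0 0 0.02 0 1'
python3 -m inch '0 0 0.02 0 1;0 0 0.02 0 1;0 0 0.025 0 1;0 0 0.025 0 1';python3 t.py
python3 fit.py w14 40 65 200 180
python3 -c "
from h import *
snap('top','t14');snap('scene','s14')"
```

```text
time: 18.43
ee_pos: [0.5, -0.0644, 0.0792]
ee_rot: [-3.086, 0.053, -2.338]
force: [-5.2, 0.2, 15.5]
finger_gap: 0.009
[ 7.670e+01 -4.000e-01 -9.971e+02]
share total [ 0.043  0.019 -0.039] yaw [-176.82    3.04 -133.97]
spin total -0.3165
time: 18.85
ee_pos: [0.5001, -0.0643, 0.0792]
ee_rot: [-3.083, 0.056, -2.338]
force: [-6.7, 0.8, 17.8]
finger_gap: 0.0088
time: 19.18
ee_pos: [0.5002, -0.0643, 0.079]
ee_rot: [-3.081, 0.058, -2.339]
force: [-7.5, 0.7, 22.0]
finger_gap: 0.0086
[ 8.370e+01 -5.000e-01 -9.965e+02]
share total [ 0.046  0.02  -0.044] yaw [-176.53    3.32 -133.99]
spin total -0.3166
ring px [np.int32(3406), np.int32(2899)] bubble px 27577
r 0.0075 zt 0.068 spacing 33.32 yaw 102.35 lat 0.83 rms 0.614 bubble -10.12..8.98 mid -0.57 CL -9.94 8.96 mid -0.49
r 0.0075 zt 0.07 spacing 32.90 yaw 102.62 lat 0.03 rms 0.590 bubble -9.91..8.85 mid -0.53 CL -9.82 8.84 mid -0.49
r 0.0085 zt 0.068 spacing 33.37 yaw 103.12 lat 1.40 rms 0.447 bubble -10.15..8.84 mid -0.65 CL -10.09 8.83 mid -0.63
r 0.0085 zt 0.07 spacing 32.91 yaw 103.09 lat 0.49 rms 0.432 bubble -10.03..8.70 mid -0.66 CL -9.98 8.69 mid -0.64
r 0.0095 zt 0.068 spacing 33.31 yaw 102.97 lat 1.52 rms 0.414 bubble -10.27..8.72 mid -0.78 CL -10.22 8.70 mid -0.76
r 0.0095 zt 0.07 spacing 32.86 yaw 102.96 lat 0.63 rms 0.408 bubble -10.15..8.59 mid -0.78 CL -10.10 8.57 mid -0.76
```

View pics/w14v.png

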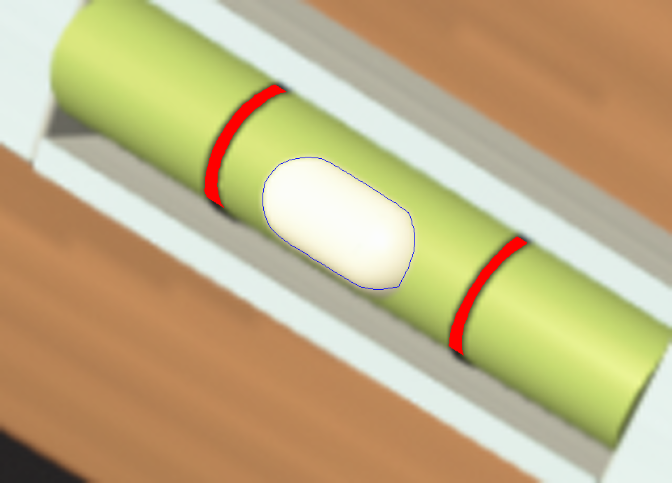

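View pics/t14.png

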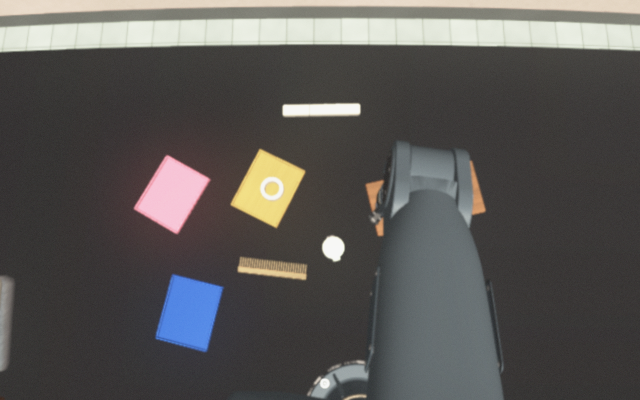

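View pics/s14.png

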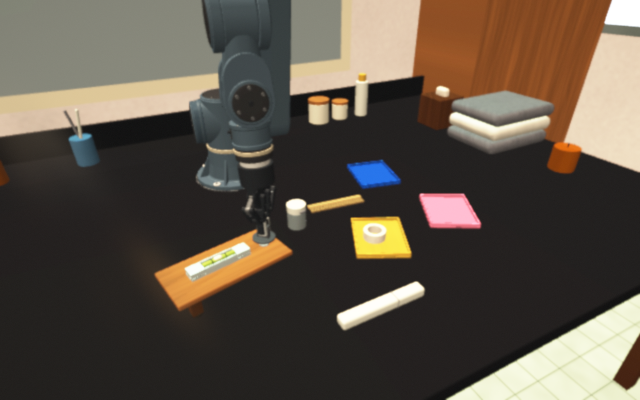

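```bash
python3 -m inch '0 0 0.02 0.006 1;0 0 0.02 0 1;0 0 0.02 0 1;0 0 0.02 0 1;0 0 0.02 0 1'
python3 -m inch '0 0 0.02 0 1;0 0 0.02 0 1;0 0 0.02 0 1;0 0 0.02 0 1;0 0 0.02 0 1'
python3 -m inch '0 0 0.02 0 1;0 0 0.02 0 1;0 0 0.02 0 1;0 0 0.02 0 1'
python3 t.py
python3 fit.py w15 40 65 200 180 | head -5
```

```text
time: 19.75
ee_pos: [0.5002, -0.0644, 0.0792]
ee_rot: [-3.079, 0.061, -2.359]
force: [-5.3, 0.9, 17.0]
finger_gap: 0.0087
time: 20.17
ee_pos: [0.5003, -0.0643, 0.0791]
ee_rot: [-3.077, 0.064, -2.359]
force: [-7.2, 0.1, 16.8]
finger_gap: 0.0086
time: 20.5
ee_pos: [0.5003, -0.0643, 0.0791]
ee_rot: [-3.075, 0.066, -2.359]
force: [-5.8, 0.3, 17.9]
finger_gap: 0.0088
[ 9.390e+01 -6.000e-01 -9.956e+02]
share total [ 0.049  0.019 -0.043] yaw [-176.18    3.8  -135.15]
spin total -0.323
ring px [np.int32(3314), np.int32(2903)] bubble px 27147
r 0.0075 zt 0.068 spacing 33.31 yaw 102.32 lat 0.98 rms 0.594 bubble -9.74..9.30 mid -0.22 CL -9.56 9.28 mid -0.14
r 0.0075 zt 0.07 spacing 32.90 yaw 102.64 lat 0.18 rms 0.571 bubble -9.56..9.18 mid -0.19 CL -9.44 9.15 mid -0.15
r 0.0085 zt 0.068 spacing 33.33 yaw 102.90 lat 1.50 rms 0.446 bubble -9.82..9.17 mid -0.32 CL -9.72 9.13 mid -0.30
r 0.0085 zt 0.07 spacing 32.88 yaw 102.91 lat 0.55 rms 0.431 bubble -9.71..9.03 mid -0.34 CL -9.61 8.99 mid -0.31
```

View pics/w15.png

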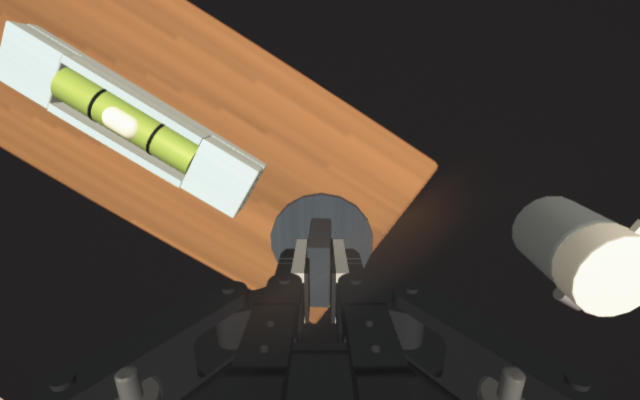

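Wrist view: the bubble is at about (119,122), centred between the rings at (97,103) and (154,137) to about 0.3 mm. The knob is held with about 17 N down against its stop. Handing in.

```bash
python3 -c "
from bench import *
print(job_done());o=get_obs();print(o['time'],o['force'],o['ee_pos'])"
```

```text
the job is handed in; nothing more can be done
None
the job is handed in; nothing more can be done
```

The job is handed in at about 20.5 s of the allowed 48 s. The arm is still gripping the knob, pressed all the way down, with the bubble centred.

- **Tape:** I lifted it straight up by about 90 mm and laid it in the gold tray. The wrist, top and scene pictures show it flat on the tray floor, about 7 mm off centre.
- **Knob:** I gripped the bar, pressed it until it met the stop, and turned it clockwise by about 1.02 rad net. The tool sank about 6 mm during the press. The last reading showed about 17–18 N pushing up on the tool, against a spring of about 7 N, so the foot should be firm on the counter.
- **Bubble:** after more than 1 s of settling, a fit to the wrist picture put it −0.1 to −0.35 mm from the middle of the two lines. An earlier rough hand measurement differed from the fit by about 0.6 mm, so I trust the centring to well under 1 mm.
- **Bystanders:** the jar, toothbrush case and comb look unmoved in the last top view.

**Arm tilt:** the gripper had slowly leaned to about 5° off vertical by the end, because rows that barely move let the arm sag. The grip held at a steady 8.6–9 mm opening, and I saw no slipping. I could not check anything after handing in, because the state is no longer readable.

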